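# Dock a dish carrier on the two dowels of a sloped imaging stage and pin it

## Robot

A 6-joint arm with a two-finger parallel gripper is mounted at the origin on a cart in front of the work surface, level with it; the furniture and walls round the work are solid. World frame = base frame: x ahead of the robot, y to its left, z up, the work surface at z = 0. Lengths are in m, angles in degrees, forces in N, time in s.
With the tool pointing down it reaches from about 0.275 to 0.975 m from the base axis. Payload 8.4 kg.
Tool frame: the origin (TCP) lies midway between the tips of the shut fingers; the grasp point (between the pads) lies 19 mm behind it (arm.grip_depth is the distance from the TCP to the grasp point, in m); z points along the fingers, y is the line along which they close (so a half turn about z gives the same grasp; the last joint's range is limited). The gripper opens to 92 mm and grips with 3 to 60 N. Pads are 20 mm wide; open, the fingers measure 128 mm over their backs; the gripper's body (75 mm by 189 mm) begins 69 mm behind the grasp point.
Start: joints at [75.894, 20.225, 93.587, -0, 66.188, -0.138], TCP at [0.151, 0.607, 0.215] pointing down, gripper open.
Joint ranges: [-150.9, 150.9], [-52.94, 120.26], [3.33, 152.33], [-74.26, 254.26], [0, 154.13], [-172.89, 172.89]. Speed limits (degrees/s): [127.2, 127.2, 159.86, 180, 180, 180].

## Interface

Orientations are given as [roll, pitch, yaw] about the fixed x, y, z axes, in that order (R = Rz(yaw) Ry(pitch) Rx(roll)).
In Python, from cell import arm gives the robot as it stands. The module is installed in compiled form; this text tells all that it offers. Calls block until the motion is done:
- arm.reach(position, orientation): joint-space move of the TCP to a pose.
- arm.servo_line(position, speed=0.15, attitude=None): straight line of the TCP; attitude=None keeps the orientation; speed is the mean speed in m/s.
- arm.move_j(angles): joint-space move.
- arm.grip(opening, f_grip=None): opening from 0.0 (shut) to 1.0 (fully open); f_grip is the grip in N (None keeps the last); returns when the fingers have stopped.
- arm.pause(seconds).
- arm.solve_ik(position, orientation): joint angles nearest the present ones, or None.
- arm.observe(): the state.
- arm.capture(name): name is "scene" or "top" or "wrist"; returns a dict with "color" (420x560x3 uint8, red, green, blue), "vfov" (degrees; the focal length in pixels is half the picture's height over the tangent of half this angle, whatever the lens; pixels are square), "cx", "cy" (the principal point, pixels), "D" ([k1, k2, p1, p2, k3] as OpenCV has them; the pictures are not rectified), "view" (4x4, takes a point from world to camera coordinates); the wrist camera has in their place "hand_eye" (4x4, takes a point from camera to tool coordinates, whose origin is the TCP and whose axes are the flange's). Camera axes: x right, y down, z forward; pixel columns grow to the right and rows downward; lengths in m; the calibration is good to about 2 mm. A picture is of the moment at which its call begins: read the wrist's pose just before it. There is no depth.
A pose or a line that the arm cannot do raises arm.PlanningError and nothing moves.
- arm.finish_job(): hands the job in; it is judged then, once.
The state is a dict: "time_s": time; "joints": joint angles; "joint_velocities": joint speeds; "joint_efforts": joint torques, N m; "ee_pos": TCP position; "tool_rot": TCP orientation; "ft_force": force on the tool from outside, world axes, zero at the start; "ft_torque": the same for the moment, N m; "gripper_width": opening from 0.0 (shut) to 1.0 (fully open); "finger_force": force on a finger pad.
Only numpy, scipy, OpenCV 4.12 (cv2) and the standard library are available. Lean on these libraries where they do the work, as an engineer would, in place of code of your own. Each camera call takes 0.05 s, during which the arm holds its last target. There are 200 camera calls.

## Task

Load the dish carrier on the sloped light stage. First draw the stage's captive ball-lock pin fully out by its knurled knob; then lift the black carrier by its handle and set it down (do not drop it) on the inclined deck with both of its holes over the two steel dowels, flush all round; finally press the red button on the pin's end and with it push the pin fully home through the carrier's lug, and let go so that the button springs back out and the balls lock. Keep the dishes facing up and leave the other things on the bench where they are.

Things in the scene. Friction and masses are not known exactly. Their poses are not given: they have to be found in the camera images.
- carrier_grip (a point): Centre of the grey handle bar of the loose black dish carrier (about 0.36 kg), 48 mm above the centre of its underside. Bar: 66 mm long (x), 16 wide (y), 24 tall (36 to 60 above the underside), on two posts; grip it across its 16 mm. Axes: x along the bar, y across, z up out of the plate. It starts flat on the bench, to the left or to the right of the stage, nearer the robot, x ahead within 0.45 rad
- carrier_base (a point): Centre of the underside of the carrier's plate, 110 (x) x 160 (y) x 8 mm; axes as carrier_grip. Two petri dishes (57 across, 14 tall, fixed) sit on it at y +42 and -42 mm. Docked, this point and its axes coincide with seat
- hole_big (a point): Carrier's larger dowel hole, at its lower rim: 16 mm across, through the plate, at x -40, y +62 mm from carrier_base; it takes the thick dowel. Axes as carrier_grip
- hole_small (a point): Carrier's smaller dowel hole, at its lower rim: 12 mm across, at x +40, y -62 mm from carrier_base; it takes the thin dowel, so the carrier fits one way round only
- carrier_lug (a point): Centre of the hole in the carrier's aluminium lug, at x -34, y -74, z +22 mm from carrier_base. The lug is an upright block 30 (x) x 12 (y) x 28 mm tall at the front of the plate's right edge; its hole, 14 mm wide, runs along y
- seat (a point): Centre of the deck's top face on the fixed white wedge-shaped light stage, 70 mm above the bench. Deck 152 (x) x 210 (y) mm, inclined 22 degrees towards the robot (stage yaw within 0.25 rad). Axes: x up the slope, y to the left, z square to the deck: lower the carrier along -z, tool leaning 22 degrees. A 28 mm high panel with a 39 mm dial lies in front; the rear top is 99 mm high
- dowel_big (a point): Tip of the thick steel dowel: 14 mm across, standing 18 mm square out of the deck at x -40, y +62 mm from seat. The upper 9 mm taper to a bullet nose; 2 mm of play in the hole, and an offset of about 3 mm is still led in. Axes as seat
- dowel_small (a point): Tip of the thin steel dowel: 10 mm across, 18 mm tall with the same bullet nose, at x +40, y -62 mm from seat
- lug_place (a point): Where the centre of the carrier's lug hole comes when docked, on the lock pin's axis: at x -34, y -74, z +22 mm from seat
- pin_knob (a point): Middle of the dark knurled knob, 24 mm across and 20 long, of the captive ball-lock pin right of the deck. Its axis runs along y of seat, 22 mm above the deck; axes as seat. The knob overhangs the deck's right edge, only the bench is below it: grip it across, along x of seat. A fixed guide block (outer face 105 mm right of seat, top 38 above the deck) leads the 10 mm pin
- pin_button (a point): Middle of the outer face of the red push button, 15 mm across, on the right (-y) end of the knob: it stands 7 mm out of the knob and is pushed towards +y of seat. While it is pressed, the two balls near the pin's tip draw in to pass the lug; let go, they stand out behind it and hold the pin against pulling. Axes as seat
- lock_pin (a joint): Slide of the pin along +y of seat, in m: 0 = fully drawn out (stop), 0.040 = fully home (stop; the knob 7 mm from the guide block). It starts between 0.027 and 0.040, where it bars the place of the carrier's lug. Friction of about 4.5 N holds it wherever it is left
- lock_button (a joint): Press of the red button into the knob, in m: 0 = out, 0.004 = fully in (about 2 N; so a push on it presses it first and then slides the pin)
- dish: The lone petri dish on the bench (bystander), 57 across, 14 tall, in front of the stage; origin at the centre of its underside
- beaker: The small clear beaker (bystander), 54 across, 68 tall, behind the work; origin at the centre of its underside
- tube: The standing clear tube with an orange cap (bystander), 36 across, 113 tall, standing upright behind the work; origin at the centre of its underside
- bottle: The clear bottle with a black cap (bystander), 81 across, 201 tall, standing at the back right; origin at the centre of its underside
- pen: The red and white marker pen (bystander), 17x135x16, lying in front of the stage; origin at the centre of its underside
- forceps: The steel forceps (bystander), 15x128x8, lying on the right; origin at the centre of its underside
- pcr: The red 96-place rack (bystander), 96x139x31, lying on the side of the stage where the carrier is not; origin at the centre of its underside

How it is judged:
By the outcome, as a careful person would: the job done as asked, in the order asked, and still so for the second after the job is handed in, with the robot touching nothing.
It also fails if it takes over 72 s, if anything falls off the work surface, if the arm or the gripper's body presses on something with over 40 N, if the wrist force passes 120 N, or if a joint passes its speed limit or range.

## Working session

There is one attempt and no reset: what is moved stays moved. The work goes in short steps, each a Python script; the robot and the scene stay as the last script left them, time stands still between calls to the robot, and variables do not carry over. Pictures are saved under pics/ and viewed, at most 10 in all, crops included, and the job is handed in when it is done.

```bash
mkdir -p pics; cat > h.py <<'E'
import numpy as np, cv2, json
from scipy.spatial.transform import Rotation as R
from cell import arm
def save(n,f,s=None):
    c=arm.capture(n); np.savez(f'pics/{f}.npz',**{k:v for k,v in c.items()})
    cv2.imwrite(f'pics/{f}.png',c['color'][...,::-1]); return c
def K(c):
    f=c['color'].shape[0]/2/np.tan(np.radians(float(c['vfov']))/2)
    return np.array([[f,0,float(c['cx'])],[0,f,float(c['cy'])],[0,0,1]])
def proj(c,P,view=None):
    V=c['view'] if view is None else view
    return cv2.projectPoints(np.asarray(P,float).reshape(-1,3),cv2.Rodrigues(V[:3,:3])[0],V[:3,3],K(c),np.array(c['D'],float))[0].reshape(-1,2)
def ray(c,uv,z,view=None):
    V=c['view'] if view is None else view
    u=cv2.undistortPoints(np.array(uv,float).reshape(-1,1,2),K(c),np.array(c['D'],float)).reshape(-1,2)
    d=np.c_[u,np.ones(len(u))]@V[:3,:3]; o=-V[:3,:3].T@V[:3,3]
    return o+d*((z-o[2])/d[:,2])[:,None]
E
python3 - <<'E'
from h import *
a=save('scene','s0');b=save('top','t0')
cv2.imwrite('pics/t0b.png',cv2.resize(b['color'][...,::-1],(800,600),interpolation=cv2.INTER_CUBIC))
cv2.imwrite('pics/s0b.png',cv2.resize(a['color'][...,::-1],(800,600),interpolation=cv2.INTER_CUBIC))
for c in(a,b): print(c['vfov'],c['D'],c['view'])
print(arm.observe())
E
```

```text
49.13709902138197 [-0.15876897  0.          0.          0.          0.        ] [[ 0.66064068 -0.75048908 -0.0178894  -0.38903237]
 [-0.3564975  -0.29266775 -0.88727398  0.29525233]
 [ 0.66065378  0.59254681 -0.46089571  1.21120114]
 [ 0.          0.          0.          1.        ]]
47.59331626275055 [0.05478395 0.         0.         0.         0.        ] [[ 0.01061794 -0.99993853 -0.00319211 -0.01278595]
 [-0.99254405 -0.01015167 -0.12146297  0.61468824]
 [ 0.1214231   0.00445799 -0.99259083  1.42677957]
 [ 0.          0.          0.          1.        ]]
{'time_s': 0.1, 'joints': array([ 7.58941236e+01,  2.02589890e+01,  9.36217612e+01,  5.41000911e-04,
        6.61882006e+01, -1.36478236e-01]), 'joint_velocities': array([-0.01454199,  0.01231667, -0.00119253,  0.07911246, -0.05515738,
       -0.0076845 ]), 'joint_efforts': array([ 8.20383084e-04, -5.94904375e+01, -3.34928477e+01,  6.99806982e-02,
        1.82183913e-02,  2.89090906e-06]), 'ee_pos': array([0.1507615 , 0.60611376, 0.21395644]), 'tool_rot': array([-1.79931051e+02, -6.58924566e-04,  1.66030383e+02]), 'ft_force': array([ 0.36916715, -0.06757049, -1.01293891]), 'ft_torque': array([-0.04918276, -0.06119532,  0.00951096]), 'finger_force': 0.0, 'gripper_width': 0.9965479714124402}
```

View pics/t0b.png

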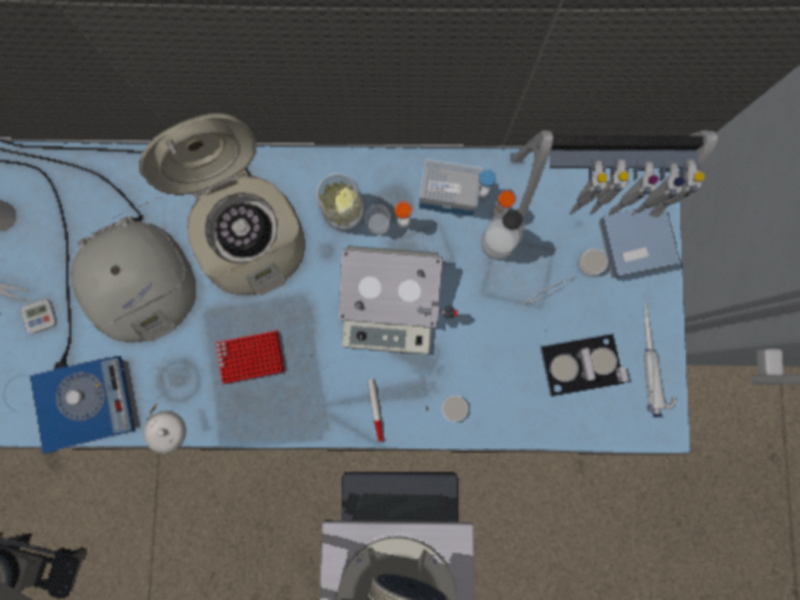

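View pics/s0b.png

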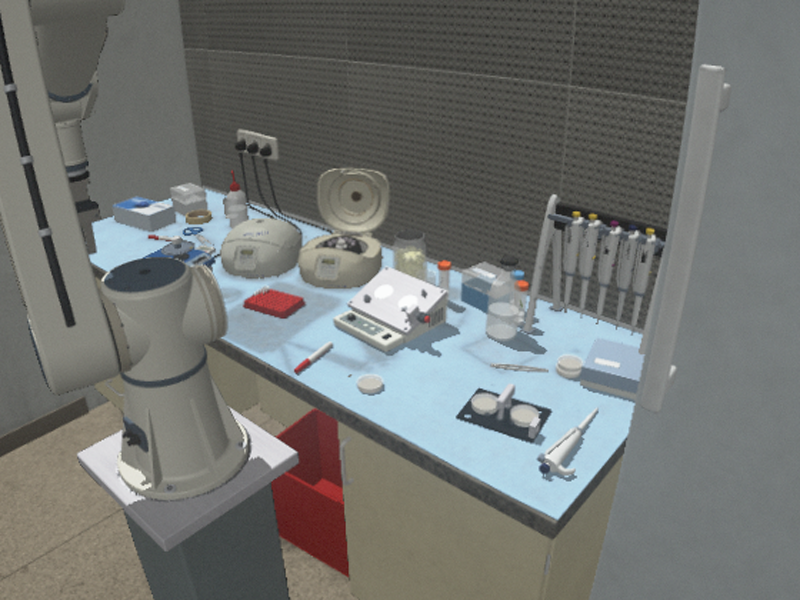

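Top view (800x600): the carrier is right of the stage at about (585,364). The stage deck is centred near (390,287), with the knob at (450,313) and red button at (457,314). The rack is on the left.

```bash
python3 - <<'E'
from h import *
t=dict(np.load('pics/t0.npz'))
s=.7
c=ray(t,np.array([[541,347],[617,336],[628,388],[549,395]])*s,.008)
print('carrier corners',c.round(3).tolist(),np.linalg.norm(c[1]-c[0]),np.linalg.norm(c[2]-c[1]),c.mean(0))
print('bar',ray(t,np.array([[583,350],[591,378]])*s,.06))
r=ray(t,np.array([[341,249],[441,252]])*s,.099);print('rear',r,np.linalg.norm(r[1]-r[0]))
print('knob',ray(t,np.array([[450,313]])*s,.075))
d=r[0]-r[1]; yaw=np.degrees(np.arctan2(-d[0],d[1])); print('yaw',yaw)
# seat: from rear edge, deck half length 76mm along slope
m=r.mean(0); n=np.array([np.cos(np.radians(yaw)),np.sin(np.radians(yaw)),0]); seat=m-n*.076*np.cos(np.radians(22)); print('seat',seat)
arm.reach([seat[0]-.08,seat[1]-.04,.36],[180,0,180])
o=arm.observe(); w=save('wrist','w0'); print(w['hand_eye'],w['vfov'],w['D'],o['ee_pos'],o['tool_rot'],o['time_s'],o['joints'])
np.savez('pics/w0p.npz',p=o['ee_pos'],r=o['tool_rot'])
cv2.imwrite('pics/w0b.png',cv2.resize(w['color'][...,::-1],(800,600),interpolation=cv2.INTER_CUBIC))
E
```

```text
carrier corners [[0.522, -0.308, 0.008], [0.548, -0.473, 0.008], [0.437, -0.493, 0.008], [0.419, -0.324, 0.008]] 0.16613436616876967 0.11319421219536639 [ 0.48162673 -0.39937192  0.008     ]
bar [[ 0.51408989 -0.38529836  0.06      ]
 [ 0.45619221 -0.4003836   0.06      ]]
rear [[ 0.71628634  0.12198463  0.099     ]
 [ 0.71205267 -0.08600342  0.099     ]] 0.2080311346734262
knob [[ 0.58731733 -0.10657819  0.075     ]]
yaw -1.1661139985076279
seat [0.64371812 0.01942467 0.099     ]
[[-3.08725045e-04 -9.66640390e-01 -2.56137191e-01  7.15971349e-02]
 [ 9.99998847e-01 -6.79238653e-04  1.35808012e-03 -9.36278050e-04]
 [-1.48675338e-03 -2.56136476e-01  9.66639486e-01 -1.70399184e-01]
 [ 0.00000000e+00  0.00000000e+00  0.00000000e+00  1.00000000e+00]] 65.5480933102419 [-0.07403957  0.          0.          0.          0.        ] [ 0.56373183 -0.0198973   0.35982395] [ 1.79988980e+02 -1.34802477e-02 -1.79953102e+02] 2.8 [-2.18049646e+00  8.65346106e+00  9.05027639e+01  1.06222885e-02
  8.08576736e+01 -9.22290822e+01]
```

View pics/w0b.png

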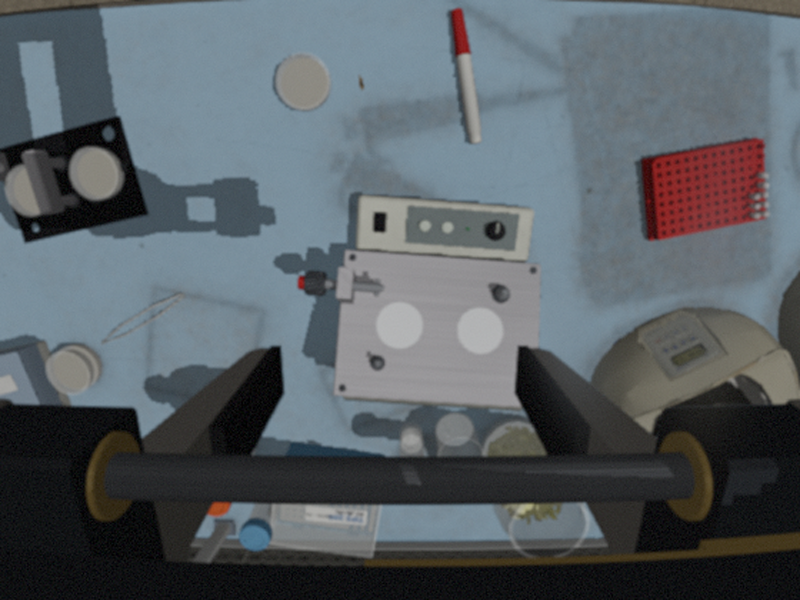

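```bash
cat >> h.py <<'E'
from scipy.optimize import least_squares
def wview(c,p,r):
    T=np.eye(4);T[:3,:3]=R.from_euler('xyz',r,degrees=True).as_matrix();T[:3,3]=p
    return np.linalg.inv(T@c['hand_eye'])
def stageR(yaw): return R.from_euler('xyz',[0,-22,np.degrees(yaw)],degrees=True).as_matrix()
def S(q,P): return np.array([q[0],q[1],.07])+np.asarray(P,float)@stageR(q[2]).T
def C(q,P): return np.array([q[0],q[1],0])+np.asarray(P,float)@R.from_euler('z',q[2]).as_matrix().T
CORN=[[-.076,-.105,0],[-.076,.105,0],[.076,-.105,0],[.076,.105,0]]
E
python3 - <<'E'
from h import *
t=dict(np.load('pics/t0.npz'));w=dict(np.load('pics/w0.npz'));p=np.load('pics/w0p.npz');V=wview(w,p['p'],p['r'])
ow=np.array([[345,251],[538,263],[335,395],[525,406]])*.7
ot=np.array([[438,326],[340,320],[441,252],[341,249]])*.7
f=lambda q:np.r_[(proj(w,S(q,CORN),V)-ow).ravel(),0.5*(proj(t,S(q,CORN))-ot).ravel()]
s=least_squares(f,[.64,.02,0.],loss='soft_l1');q=s.x;print('stage',q,f(q).round(1))
oc=np.array([[118,118],[147,213],[25,241],[38,228]])*.7 # FL(+y) corners etc
PC=[[-.055,.08,.008],[.055,.08,.008],[.055,-.08,.008],[.04,-.062,.008]]
otc=np.array([[541,347],[617,336],[628,388],[549,395]])*.7
PT=[[.055,.08,.008],[.055,-.08,.008],[-.055,-.08,.008],[-.055,.08,.008]]
g=lambda k:np.r_[(proj(w,C(k,PC),V)-oc).ravel(),.5*(proj(t,C(k,PT))-otc).ravel()]
s=least_squares(g,[.48,-.4,.2],loss='soft_l1');k=s.x;print('carrier',k,g(k).round(1))
np.savez('fit0.npz',q=q,k=k)
im=cv2.resize(w['color'][...,::-1],None,fx=3,fy=3,interpolation=cv2.INTER_CUBIC)
def m(P,col,V=V):
    for u in proj(w,P,V): cv2.drawMarker(im,tuple(int(x) for x in (u+.5)*3-.5),col,cv2.MARKER_CROSS,12,1)
m(S(q,CORN),(0,255,0)); m(S(q,[[-.04,.062,.018],[.04,-.062,.018]]),(0,0,255)); m(S(q,[[-.04,.062,0],[.04,-.062,0]]),(255,0,0))
m(S(q,[[-.034,-.105,.022],[-.034,-.122,.022],[-.034,-.132,.022]]),(0,255,255)) 
m(C(k,PT),(0,255,0));m(C(k,[[-.033,0,.06],[.033,0,.06],[-.034,-.074,.036],[-.04,.062,.008]]),(0,0,255))
cv2.imwrite('pics/ov.png',np.vstack([im[480:880,600:1240][:, :],]) if 0 else cv2.resize(im[200:900,0:1160],(800,483),interpolation=cv2.INTER_AREA))
cv2.imwrite('pics/ov2.png',im[460:900,560:1180])
E
```

```text
stage [ 0.64018204  0.02101596 -0.06069656] [-1.8 -0.6  0.9 -0.4 -2.2  0.9  7.9  0.7 -0.6 -0.1 -0.6 -0.5  0.3  1.3
  0.1 -0.1]
carrier [ 0.48692284 -0.39339935  0.18841477] [ 0.3 -2.5  0.   0.7 -0.   1.  -3.1 -0.9 -0.7 -0.6 -1.8 -1.3 -1.8 -1.9
  0.2  0.2]
```

View pics/ov2.png

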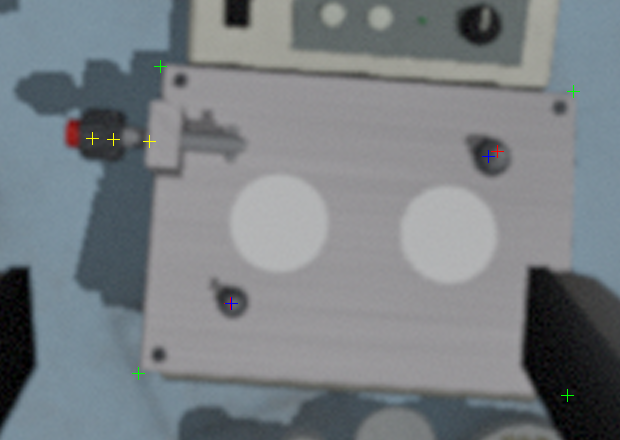

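View pics/ov.png

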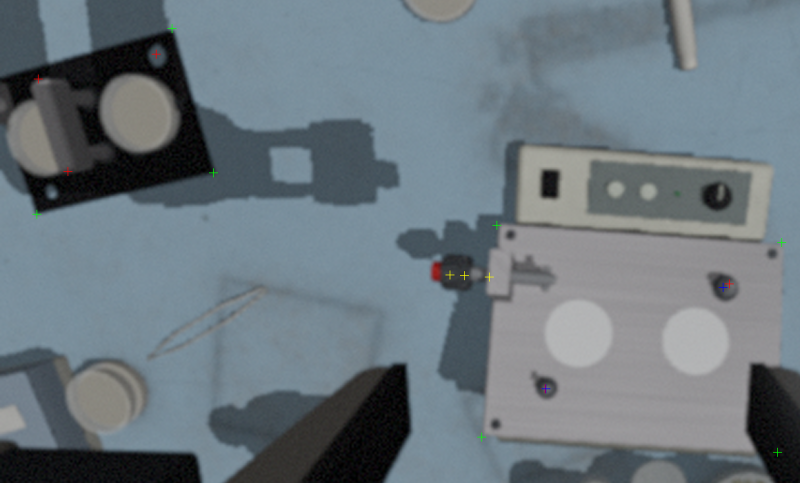

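The overlay shows the fit a few pixels off on the stage. The rear-left corner is hidden by a finger, so I'll refit using three corners, the two dowel tips (491,155) and (232,300), and the knob (103,134). The carrier's fit is also slightly off, so I'll check it from close by.

```bash
python3 - <<'E'
from h import *
w=dict(np.load('pics/w0.npz'));p=np.load('pics/w0p.npz');V=wview(w,p['p'],p['r'])
px=lambda a:((np.array(a,float)+[560,460])+.5)/3-.5
ow=px([[167,67],[575,97],[142,374],[491,155],[232,300],[103,134],[73,133]])
def f(q):
    P=CORN[:3]+[[-.04,.062,.018],[.04,-.062,.018],[-.034,q[3],.022],[-.034,q[3]-.017,.022]]
    return ((proj(w,S(q,P),V)-ow)*np.array([1,1,1,2,2,1,1])[:,None]).ravel()
s=least_squares(f,[.64,.02,-.06,-.125],loss='soft_l1');q=s.x;print('stage',q,f(q).round(1))
np.save('q.npy',q)
print('knob',S(q,[-.034,q[3],.022]))
a=stageR(q[2]); 
# tool: z=-deck normal, y along stage x (grip across x)
for sgn in(1,-1):
    Rt=np.c_[np.cross(sgn*a[:,0],-a[:,2]),sgn*a[:,0],-a[:,2]]
    e=R.from_matrix(Rt).as_euler('xyz',degrees=True)
    pos=S(q,[-.034,q[3],.022+.06]); print(e,pos,arm.solve_ik(pos,e))
E
```

```text
stage [ 0.64071152  0.0218606  -0.0763806  -0.12730454] [-0.9 -0.9  0.6 -0.2 -1.5 -1.   6.  -0.4 -0.5  1.9  0.9  0.7 -1.   0.1]
knob [ 0.59134772 -0.1020384   0.07766142]
[158.           0.          85.62371407] [ 0.56893686 -0.10032331  0.13329245] [-11.89721942  12.66231583 120.67139868   6.6658591   24.98616447
 -13.02575497]
[-158.            0.          -94.37628593] [ 0.56893686 -0.10032331  0.13329245] [-11.89721942  12.66231583 120.67139868   6.6658591   24.98616447
 166.97424503]
```

```bash
cat >> h.py <<'E'
def tool(q,sgn=1):
    a=stageR(q[2]);return R.from_matrix(np.c_[np.cross(sgn*a[:,0],-a[:,2]),sgn*a[:,0],-a[:,2]]).as_euler('xyz',degrees=True)
def wsnap(f):
    o=arm.observe();w=save('wrist',f);np.savez(f'pics/{f}p.npz',p=o['ee_pos'],r=o['tool_rot']);return w,wview(w,o['ee_pos'],o['tool_rot'])
def over(w,V,sets,f,crop=None):
    im=cv2.resize(w['color'][...,::-1],(800,600),interpolation=cv2.INTER_CUBIC);s=1/.7
    for P,col in sets:
        for u in proj(w,P,V): cv2.drawMarker(im,tuple(int(round(x)) for x in (u+.5)*s-.5),col,cv2.MARKER_CROSS,10,1)
    cv2.imwrite(f'pics/{f}.png',im)
E
python3 - <<'E'
from h import *
q=np.load('q.npy');arm.grip(.5,20)
arm.reach(S(q,[-.034,q[3],.022+.10]),tool(q));arm.pause(.2)
w,V=wsnap('w1')
over(w,V,[(S(q,[[-.034,q[3],.022],[-.034,q[3]-.017,.022],[-.034,-.105,.022]]),(0,255,255)),(S(q,CORN),(0,255,0)),(S(q,[[-.04,.062,.018],[.04,-.062,.018]]),(0,0,255)),(S(q,[[-.04,.062,0],[.04,-.062,0]]),(255,0,0))],'w1o')
print(arm.observe()['time_s'])
E
```

```text
5.1667
```

View pics/w1o.png

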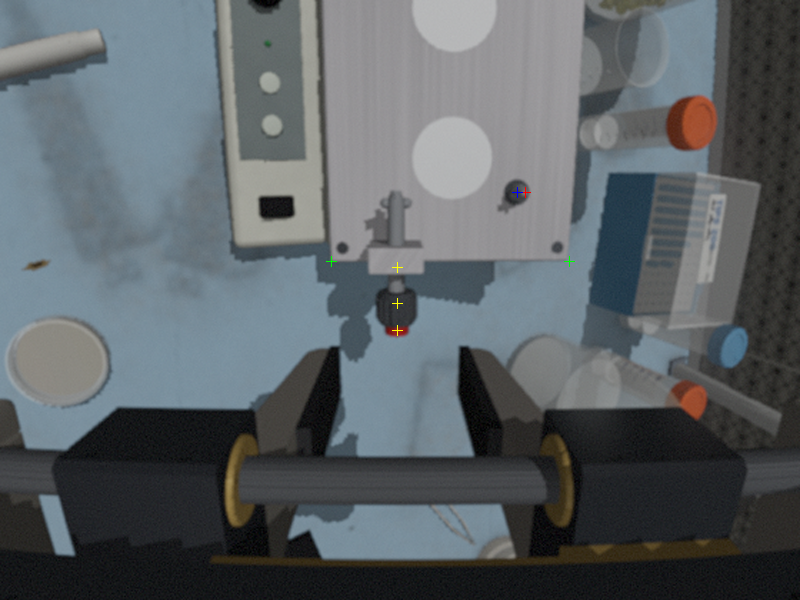

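The close view agrees with the model. The knob is at (397,308), about 2 mm further out than predicted, and is centred between the fingers. Now grasping it and drawing the pin.

```bash
python3 - <<'E'
from h import *
q=np.load('q.npy');y=-.129
a=stageR(q[2])
arm.servo_line(S(q,[-.034,y,.022-.017]),.08)
arm.grip(0,30);o=arm.observe();print('grip w',o['gripper_width']*92,o['finger_force'],o['ft_force']@a)
f0=o['ft_force']@a
for i in range(1,24):
    arm.servo_line(S(q,[-.034,y-.002*i if i<15 else y-.028-.001*(i-14),.005]),.03)
    o=arm.observe();f=o['ft_force']@a-f0
    if i>10 or i<3: print(i,f.round(1))
    if i>2 and f[1]>13: break   # reaction toward +y
print(o['time_s'],((o['ee_pos']-S(q,[0,0,0]))@a).round(4))
E
```

```text
grip w 22.793701881654727 30.001233285292983 [-3.5438241  -0.87369351  6.23690891]
1 [0.7 1.6 0.9]
2 [ 0.5  3.5 -0.8]
11 [ 0.5  2.8 -1.6]
12 [ 1.1  3.6 -2.1]
13 [ 0.2  3.  -1.3]
14 [ 0.2  3.5 -1.2]
15 [ 1.3  4.3 -0.6]
16 [ 1.   3.8 -1.5]
17 [ 2.6  4.2 -1.7]
18 [ 0.3  4.1 -2. ]
19 [ 1.5  4.7 -1.6]
20 [ 1.5  5.  -2.1]
21 [ 2.4 10.8 -1.9]
22 [ 3.8 17.2 -1.6]
12.7583 [-0.0347 -0.1629  0.005 ]
```

```bash
python3 - <<'E'
from h import *
q=np.load('q.npy');k=np.load('fit0.npz')['k']
arm.grip(.5);arm.servo_line(S(q,[-.034,-.163,.15]),.2)
arm.reach(np.r_[C(k,[0,0,.17])],[180,0,180+np.degrees(k[2])]);arm.pause(.2)
w,V=wsnap('w2')
PT=[[.055,.08,.008],[.055,-.08,.008],[-.055,-.08,.008],[-.055,.08,.008]]
over(w,V,[(C(k,PT),(0,255,0)),(C(k,[[-.033,0,.06],[.033,0,.06]]),(0,0,255)),(C(k,[[-.04,.062,.008],[.04,-.062,.008]]),(0,255,255))],'w2o')
o=arm.observe();print(o['time_s'],o['joints'],o['ft_force'])
E
```

```text
16.2333 [-3.90490790e+01  2.27865126e+01  9.58463636e+01  3.64193912e-03
  6.13533259e+01 -1.39856047e+02] [ 0.6842331   0.54481711 -0.02127912]
```

View pics/w2o.png

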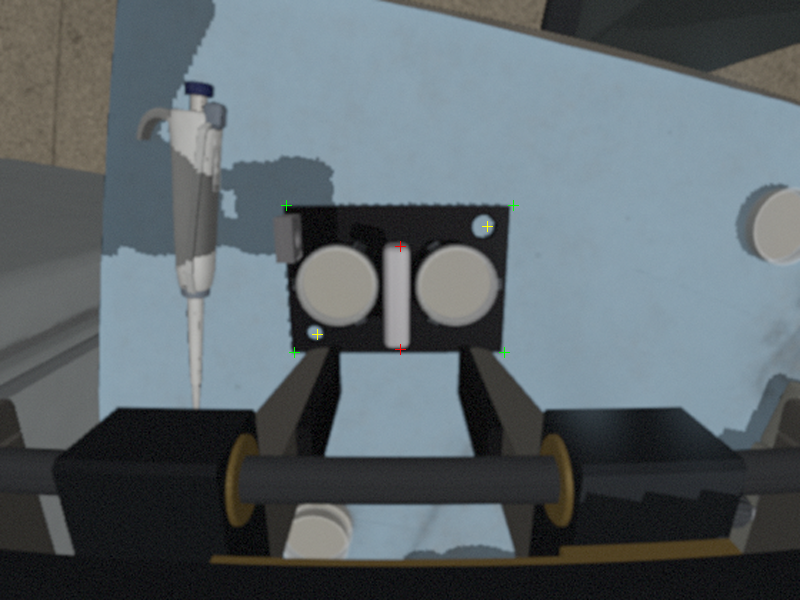

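Carrier seen at close range: corners (509,206), (504,353) and (294,353), bar ends (397,243) and (397,348), holes (483,226) and (315,332). I'll fit carrier, stage and a small hand-eye bias jointly.

```bash
python3 - <<'E'
from h import *
L=[]
for f in('w0','w1','w2'):
    w=dict(np.load(f'pics/{f}.npz'));p=np.load(f'pics/{f}p.npz');L.append((w,p['p'],p['r']))
px=lambda a:((np.array(a,float)+[560,460])+.5)/3-.5
o0=px([[167,67],[575,97],[142,374],[491,155],[232,300]])
o1=np.array([[326,261],[572,260],[516,192]])*.7
o1k=np.array([397])*.7
o2=np.array([[509,206],[504,353],[294,353],[397,243],[397,348],[483,226],[315,332]])*.7
D=[[-.04,.062,.009],[.04,-.062,.009]]
def V(i,b):
    w,p,r=L[i];w=dict(w);h=w['hand_eye'].copy();h[:3,3]+=b;w['hand_eye']=h;return wview(w,p,r)
def f(x):
    q,k,b=x[:3],x[3:6],x[6:9]
    a=proj(L[0][0],S(q,CORN[:3]+D),V(0,b))-o0
    c=proj(L[1][0],S(q,[CORN[0],CORN[2],D[1]]),V(1,b))-o1
    kn=proj(L[1][0],S(q,[[-.034,-.129,.022]]),V(1,b))[:,0]-o1k
    d=proj(L[2][0],C(k,[[-.055,.08,.008],[.055,.08,.008],[.055,-.08,.008],[-.033,0,.06],[.033,0,.06],[-.04,.062,.004],[.04,-.062,.004]]),V(2,b))-o2
    return np.r_[a.ravel(),c.ravel(),kn*1.5,d.ravel(),b/.002]
s=least_squares(f,np.r_[.6407,.0219,-.0764,.487,-.393,.188,0,0,0],loss='soft_l1');x=s.x
print(x.round(4));r=f(x).round(1);print(r[:10].reshape(-1,2).tolist(),r[10:17],r[17:31].reshape(-1,2).tolist())
g=lambda y:np.r_[f(np.r_[y,0,0,0])];s2=least_squares(g,x[:6],loss='soft_l1');print('nobias',s2.x.round(4))
np.save('x.npy',x)
E
```

```text
[ 6.400e-01  2.260e-02 -6.750e-02  4.865e-01 -3.944e-01  1.915e-01
  9.000e-04  5.000e-04 -6.000e-04]
[[-1.2, -0.3], [0.4, -0.8], [-0.8, -0.5], [1.3, 0.4], [0.3, 1.3]] [ 2.9  0.3 -3.1 -0.1  2.2 -0.3 -0.6] [[0.9, -0.7], [-1.3, -0.9], [-0.8, -0.4], [-0.1, 2.3], [0.2, 0.7], [0.1, -0.2], [0.8, 0.0]]
nobias [ 0.6401  0.0219 -0.0711  0.4873 -0.3948  0.1913]
```

```bash
cat >> h.py <<'E'
def dock(q):  # tool y=+y_s, z=-z_s, x=-x_s
    a=stageR(q[2]);return R.from_matrix(np.c_[-a[:,0],a[:,1],-a[:,2]]).as_euler('xyz',degrees=True)
E
python3 - <<'E'
from h import *
x=np.load('x.npy');q=x[:3]
arm.reach(S(q,[.06,0,.13]),dock(q));arm.pause(.2)
w,V=wsnap('w3')
over(w,V,[(S(q,CORN),(0,255,0)),(S(q,[[-.04,.062,.018],[.04,-.062,.018]]),(0,0,255)),(S(q,[[-.04,.062,0],[.04,-.062,0]]),(255,0,0))],'w3o')
o=arm.observe();print(o['time_s'],o['joints'])
E
```

```text
18.1167 [  3.25931524  12.09113411 108.70817035  -4.42404657  37.45208744
 -79.82280512]
```

View pics/w3o.png

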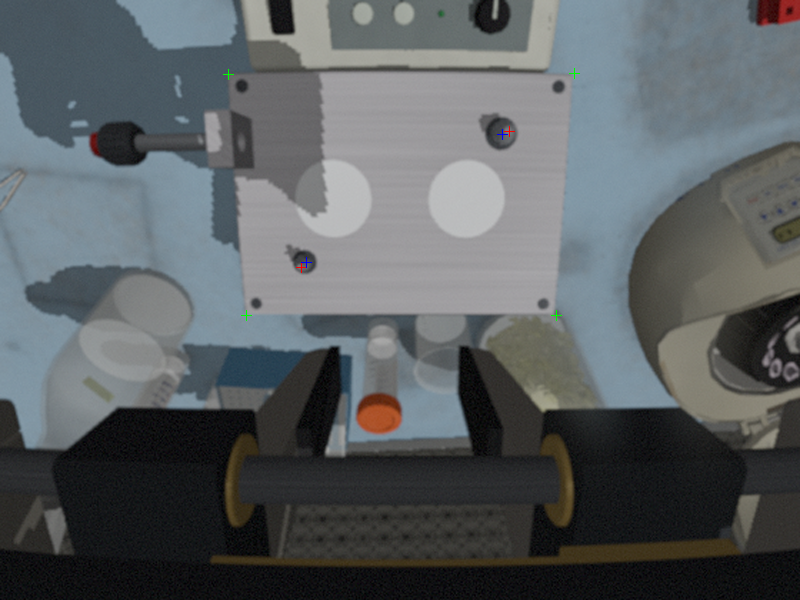

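The pin is fully withdrawn and clear of the deck, and the deck corners match within 1–2 px. I'll zoom in on the dowels for their exact places.

```bash
python3 - <<'E'
from h import *
x=np.load('x.npy');q=x[:3]
w=dict(np.load('pics/w3.npz'));p=np.load('pics/w3p.npz');V=wview(w,p['p'],p['r'])
out=[]
for (c,P,r) in(((501,132),[-.04,.062],.007),((304,262),[.04,-.062],.005)):
    u0,v0=int(c[0]*.7)-20,int(c[1]*.7)-20
    im=cv2.resize(w['color'][v0:v0+40,u0:u0+40,::-1],None,fx=10,fy=10,interpolation=cv2.INTER_CUBIC)
    th=np.linspace(0,2*np.pi,25)
    for rr,z,col in((r,.0,(255,0,0)),(r,.009,(0,255,0)),(r*.4,.018,(0,0,255))):
        pts=proj(w,S(q,np.c_[P[0]+rr*np.cos(th),P[1]+rr*np.sin(th),0*th+z]),V)
        cv2.polylines(im,[np.int32((pts-[u0,v0]+.5)*10)],True,col,1)
    out.append(im)
cv2.imwrite('pics/dz.png',np.hstack(out))
E
```

```text
(no output)
```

View pics/dz.png

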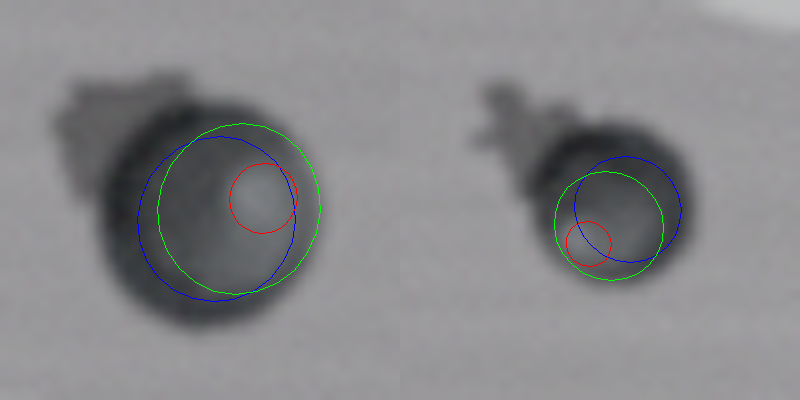

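Both dowels match the model: the thick one within about 0.7 px, the thin one about 1 mm towards the front. Next I grip and lift the carrier, and take it over the deck.

```bash
python3 - <<'E'
from h import *
x=np.load('x.npy');q=x[:3].copy();k=x[3:6]
q[0]-=.0005;np.save('qd.npy',q)
at=[180,0,180+np.degrees(k[2])]
arm.reach(C(k,[0,0,.11]),at)
arm.servo_line(C(k,[0,0,.030]),.1)
arm.grip(0,45);o=arm.observe();print('w',o['gripper_width']*92,o['finger_force'])
arm.servo_line(C(k,[0,0,.08]),.08);o=arm.observe();print(o['ft_force'],o['ft_torque'],o['gripper_width']*92)
arm.servo_line(C(k,[0,0,.19]),.2)
arm.servo_line(S(q,[0,0,.030+.10]),.2,dock(q));arm.pause(.3)
o=arm.observe();print(o['time_s'],o['ft_force']@stageR(q[2]),o['ft_torque'],((o['ee_pos']-S(q,[0,0,0]))@stageR(q[2])).round(4),o['tool_rot'],dock(q),o['gripper_width']*92)
w,V=wsnap('w4');over(w,V,[(S(q,CORN),(0,255,0)),(S(q,np.array([[-.055,.08,.108],[-.055,-.08,.108],[-.04,.062,.108]])),(0,255,255)),(S(q,[[-.033,0,.16],[.033,0,.16]]),(0,0,255)),(S(q,[[-.04,.062,.018],[.04,-.062,.018]]),(0,0,255))],'w4o')
E
```

```text
w 15.65667407711237 45.00091552734375
[-0.83247552  1.19207014 -3.48812851] [ 0.04417806 -0.02913497  0.04666459] 16.011924136003536
25.3833 [-1.74966661 -0.7803182  -4.08862242] [0.00501969 0.42396766 0.02726502] [ 0.     -0.0003  0.13  ] [-179.99996819   21.99688379  176.10275434] [180.          22.         176.12970484] 15.739576227569783
```

View pics/w4o.png

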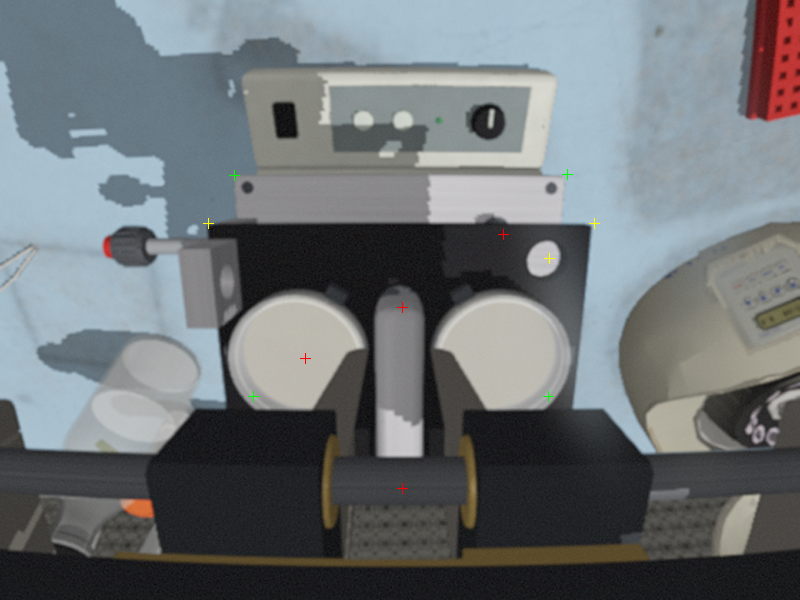

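The carrier is held level with the deck. Its front edge at v=224 is as predicted, and the big hole at (544,258) is within about 2 mm of prediction. Lowering it with force checks.

```bash
python3 - <<'E'
from h import *
q=np.load('qd.npy');a=stageR(q[2])
arm.servo_line(S(q,[0,0,.030+.022]),.1);arm.pause(.2)
f0=arm.observe()['ft_force']@a;print(f0.round(1))
for h in np.r_[np.arange(.019,.0,-.003),.0005,-.0005,-.0015]:
    arm.servo_line(S(q,[0,0,.030+h]),.03);o=arm.observe();f=o['ft_force']@a-f0
    print(round(h,4),f.round(1),o['ft_torque'].round(2),((o['ee_pos']-S(q,[0,0,0]))@a).round(4))
    if f[2]>8 or abs(f[:2]).max()>12: break
print(o['time_s'])
E
```

```text
[-1.4  0.8 -3.5]
0.019 [-0.2 -1.3 -0.7] [ 0.01  0.48 -0.02] [-0.0001 -0.      0.049 ]
0.016 [ 0.8 -0.8  0.2] [ 0.06  0.46 -0.02] [-0.0002 -0.      0.0458]
0.013 [-0.3 -1.   0.7] [0.08 0.48 0.  ] [-0.0002 -0.      0.0428]
0.01 [ 0.6 -0.2 -0.5] [0.03 0.5  0.05] [-0.0001 -0.      0.0398]
0.007 [-0.  -0.6  0.6] [0.06 0.49 0.04] [-0.0001 -0.      0.0368]
0.004 [ 0.2 -1.1 -0.4] [ 0.03  0.46 -0.03] [-0.0001  0.      0.0338]
0.001 [ 0.6 -0.8  0.8] [ 0.02  0.42 -0.01] [-0.0001  0.      0.0308]
0.0005 [-0.6 -0.7  0.8] [ 0.04  0.49 -0.06] [ 0.0001 -0.      0.0305]
-0.0005 [-3.7 -0.6 16.9] [-0.04  0.99 -0.09] [0.0001 0.     0.0304]
28.8167
```

Contact came 0.4 mm above the nominal seat height, so the carrier is down flush. Releasing it, then pressing the button with the flank of the shut fingers.

```bash
python3 - <<'E'
from h import *
q=np.load('qd.npy');a=stageR(q[2])
arm.grip(.4);arm.pause(.2)
arm.servo_line(S(q,[0,0,.13]),.15)
w,V=wsnap('w5');u=proj(w,S(q,[-.04,.062,.008]),V)[0];c=w['color'][int(u[1])-6:int(u[1])+7,int(u[0])-6:int(u[0])+7].mean(2);print(u,c.astype(int)[::2,::2])
arm.grip(0,20)
arm.reach(S(q,[-.034,-.22,.12]),tool(q))
arm.servo_line(S(q,[-.034,-.215,.006]),.12);arm.pause(.2)
f0=arm.observe()['ft_force']@a
for y in np.arange(-.200,-.1835,.001):
    arm.servo_line(S(q,[-.034,y,.006]),.03);o=arm.observe();f=o['ft_force']@a-f0
    if f[1]<-2 : break
print(y,f.round(1),o['time_s'])
E
```

```text
[349.14483544 163.20029948] [[ 50  75  78  78  79  73  40]
 [ 76  82  86  85  93  97  79]
 [ 87  87  87  88 100 111 109]
 [ 83  88  90 115 136 125 119]
 [ 86  84  94 139 148 138 121]
 [ 87  91 103 126 139 136 104]
 [ 91  98 110 121 127 119  62]]
-0.187 [-1.3 -2.1 -1.4] 37.125
```

The dowel shows in the big hole, and the finger is on the button with 2 N. Pushing home.

```bash
python3 - <<'E'
from h import *
q=np.load('qd.npy');a=stageR(q[2]);f0=np.zeros(3)
for i,y in enumerate(np.r_[np.arange(-.184,-.149,.004),np.arange(-.149,-.136,.001)]):
    arm.servo_line(S(q,[-.034,y,.006]),.03);o=arm.observe();f=o['ft_force']@a
    print(round(y,3),f.round(1))
    if f[1]<-16 or abs(f[[0,2]]).max()>15: break
print(o['time_s'],((o['ee_pos']-S(q,[0,0,0]))@a).round(4))
E
```

```text
-0.184 [-0.2 -3.4 -0.5]
-0.18 [ 0.6 -2.7 -0.8]
-0.176 [ 1.1 -2.9 -0.1]
-0.172 [-0.1 -2.3 -0.1]
-0.168 [ 1.2 -2.7 -1.3]
-0.164 [ 0.9 -1.9 -0.7]
-0.16 [ 1.6 -2.9 -1. ]
-0.156 [ 1.2 -2.8 -1.5]
-0.152 [ 2.3 -2.3 -0.2]
-0.149 [ 1.3 -2.7 -1. ]
-0.148 [ 2.2 -3.5 -0.7]
-0.147 [ 2.  -3.6 -0.8]
-0.146 [ 1.7 -4.  -1.1]
-0.145 [ 2.1 -6.1 -0. ]
-0.144 [  1.  -12.1  -0.8]
-0.143 [ -0.8 -18.4  -0.2]
41.3917 [-0.0338 -0.1447  0.006 ]
```

The hard stop came at the expected home position (finger centre -0.145). Letting go, then checking the knob and button numerically by their red and dark pixels.

```bash
python3 - <<'E'
from h import *
q=np.load('qd.npy');a=stageR(q[2])
arm.servo_line(S(q,[-.034,-.20,.006]),.08)
arm.servo_line(S(q,[-.034,-.20,.13]),.2)
arm.servo_line(S(q,[-.034,-.135,.13]),.2);arm.pause(.3)
w,V=wsnap('w6');c=w['color'].astype(int)
def m(x,y,z): return proj(w,S(q,[x,y,z]),V)[0].round(1)
for n,y in(('btn face out',-.139),('btn face in',-.135),('knob outer',-.132),('knob mid',-.122),('knob inner',-.112),('guide',-.105)): print(n,m(-.034,y,.022))
u,v=m(-.034,-.125,.022).astype(int)
red=(c[...,0]>90)&(c[...,1]<70)&(c[...,2]<70);ys,xs=np.nonzero(red[v-40:v+50,u-30:u+30]);print('red',len(ys),xs.min()+u-30,xs.max()+u-30,ys.min()+v-40,ys.max()+v-40)
for r in range(v-25,v+40,1): print(r,c[r,u].tolist(),end=' ')
print(arm.observe()['time_s'])
s=save('scene','s1')
# carrier flush check: plate corners contrast along front/left edges
E
```

```text
btn face out [278.8 213.2]
btn face in [278.8 208.8]
knob outer [278.8 205.5]
knob mid [278.7 194.3]
knob inner [278.7 182.9]
guide [278.7 174.8]
red 84 271 285 209 215
172 [165, 164, 166] 173 [163, 163, 165] 174 [161, 160, 162] 175 [163, 162, 164] 176 [162, 160, 163] 177 [162, 159, 163] 178 [154, 153, 156] 179 [127, 125, 129] 180 [94, 94, 97] 181 [74, 75, 79] 182 [78, 77, 81] 183 [77, 79, 81] 184 [77, 80, 82] 185 [78, 78, 81] 186 [61, 65, 67] 187 [54, 59, 61] 188 [62, 65, 69] 189 [65, 65, 71] 190 [60, 64, 67] 191 [61, 65, 69] 192 [67, 69, 72] 193 [63, 67, 71] 194 [63, 68, 71] 195 [62, 62, 67] 196 [58, 62, 64] 197 [61, 65, 67] 198 [61, 65, 67] 199 [60, 62, 66] 200 [55, 58, 62] 201 [62, 65, 67] 202 [63, 66, 70] 203 [60, 65, 68] 204 [60, 61, 65] 205 [59, 60, 66] 206 [62, 63, 65] 207 [58, 62, 65] 208 [61, 59, 63] 209 [94, 53, 55] 210 [132, 44, 44] 211 [154, 36, 35] 212 [159, 41, 38] 213 [159, 35, 35] 214 [158, 38, 36] 215 [151, 53, 57] 216 [141, 106, 118] 217 [137, 148, 162] 218 [134, 158, 171] 219 [135, 157, 171] 220 [133, 156, 170] 221 [135, 158, 170] 222 [133, 155, 169] 223 [134, 155, 170] 224 [133, 155, 169] 225 [132, 155, 168] 226 [133, 155, 169] 227 [134, 156, 169] 228 [133, 156, 169] 229 [133, 154, 168] 230 [133, 156, 169] 231 [133, 155, 169] 232 [135, 158, 171] 233 [132, 154, 167] 234 [133, 154, 168] 235 [132, 155, 168] 236 [132, 155, 168] 43.8417
```

```bash
python3 - <<'E'
from h import *
q=np.load('qd.npy');w=dict(np.load('pics/w6.npz'));p=np.load('pics/w6p.npz');V=wview(w,p['p'],p['r'])
print([proj(w,S(q,[-.034,y,z]),V)[0,1].round(1) for y,z in((-.139,.0295),(-.132,.034),(-.132,.0295),(-.112,.034))])
c=w['color'].mean(2)
for n,P in(('front edge +y',[-.055,.05,.008]),('front edge -y',[-.055,-.04,.008])):
    u=proj(w,S(q,P),V)[0];print(n,u.round(1),c[int(u[1]),int(u[0])-8:int(u[0])+9].astype(int) if 8<u[0]<550 and 0<u[1]<420 else '')
arm.servo_line(S(q,[-.034,-.135,.25]),.2);arm.pause(1)
print(arm.observe()['time_s'],arm.observe()['ft_force'])
E
```

```text
[np.float64(215.4), np.float64(208.8), np.float64(207.5), np.float64(185.4)]
front edge +y [252.3 -17. ] 
front edge -y [254.   97.1] [164 162 159 160 150 122 103 101 104  96  73  40  28  25  21  23  23]
45.6417 [-0.11132054 -0.07523744  0.2156074 ]
```

The predictions for fully home with the button out are 215.4 for the button face and 208.8 and 185.4 for the knob's outer and inner faces. The picture shows 215.5, 208.5 and 186, and the plate's front edge is where it should be.

```bash
python3 -c "
from cell import arm
print(arm.finish_job())"
```

```text
the job is handed in; nothing more can be done
None
```

The job is handed in at about 46 s: the pin was drawn out, the carrier is set flush on both dowels, and the pin is pushed fully home with its button sprung back out; I did not pull on the pin to test the ball lock.

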